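# Zero the photometer with its pedal, then hold the amber filter cell in the beam

### The arm

A 6-joint arm with a two-finger parallel gripper is mounted at the origin on a cart in front of the work surface, level with it; the furniture and walls round the work are solid. World frame = base frame: x ahead of the robot, y to its left, z up, the work surface at z = 0. Lengths are in m, angles in rad, forces in N, time in s.
With the tool pointing down it reaches from about 0.425 to 0.95 m from the base axis. Payload 3.5 kg.
Tool frame: the origin (TCP) lies midway between the tips of the shut fingers; the grasp point (between the pads) lies ctrl.grasp_offset behind it (ctrl.grasp_offset is the distance from the TCP to the grasp point, in m); x points along the fingers, y is the direction in which the jaws open and shut, and the axes are right-handed (so a half turn about x gives the same grasp; the last joint's range is limited). The gripper opens to 85 mm and grips with 20 to 120 N. Pads are 22 mm wide; open, the fingers measure 114 mm over their backs; the gripper's body (76 mm by 85 mm) begins 54 mm behind the grasp point. The pads swing forward as they close: fully open they stand 13 mm farther back than shut.
Start: joints at [-1.376, 0.286, 1.577, -0, 1.279, -0.15], TCP at [0.228, -0.635, 0.231] pointing down, gripper open.
Joint ranges: [-2.77, 2.77], [-0.9, 2.22], [0.21, 2.48], [-1.53, 4.67], [0.24, 2.81], [-2.84, 2.84]. Speed limits (rad/s): [2.79, 2.79, 3.14, 3.14, 3.14, 3.14].

### API

Orientations are given as a unit quaternion [x, y, z, w].
In Python, from plant import readout, read_camera, sign_off, ctrl gives the robot as it stands.
- The arm moves only by the tool drive_tool, never from a script. Its argument "steps" is a list of rows, each a list of 5 numbers: the shift along the tool's x, y, z in cm, then the turn about the tool's x in degrees, then the opening, from 0 (shut) to 1 (fully open). A call has 1 to 10 rows; each row shifts and turns the commanded pose from where the row before left it, along the tool's axes as they then stand; what a row does not reach is not made up. A row lasts 1/10 s, in which the tool goes at most 50 mm and 8.59 degrees, less where a joint would pass 70% of its speed; a pose out of reach is approached as far as the arm can. A call is refused whole if a number of a shift passes 5 or a number of a turn 8.59, either way. A call with a gripper value outside its range is refused whole. The fingers move at their own pace and stop on an object; "force" is the grip in N (left out, the last holds). Time passes only in rows, so rows that do not move let the fingers close. It gives the time, the measured TCP pose, the force and the opening at its end, in the units of the state.
- readout.get_state(): the state, without advancing time (a new reading comes with each control period).
- read_camera(name): name is "side" or "top" or "wrist"; returns a dict with "frame" (400x640x3 uint8, red, green, blue), "vertical_fov" (degrees; the focal length in pixels is half the picture's height over the tangent of half this angle, whatever the lens; pixels are square), "cx", "cy" (the principal point, pixels), "eye" and "orientation" of the camera in the world. Camera axes: x right, y up, looking along -z (the intrinsics and any distortion apply to the point x, -y, -z); pixel columns grow to the right and rows downward; lengths in m; the calibration is good to about 2 mm. A picture is of the moment at which its call begins. There is no depth.
- sign_off(): hands the job in, once; it reports no verdict.
The state is a dict: "time": time; "qpos": joint angles; "dq": joint speeds; "joint_efforts": joint torques, N m; "eef_pos": TCP position; "tcp_rot": TCP orientation; "contact_force": force on the tool from outside, world axes, zero at the start; "wrist_torque": the same for the moment, N m; "opening": opening from 0.0 (shut) to 1.0 (fully open).
Only numpy, scipy, OpenCV 4.12 (cv2) and the standard library are available. Lean on these libraries where they do the work, as an engineer would, in place of code of your own. Each camera call takes 0.05 s, during which the arm holds its last target. There are 200 camera calls.

### The job

With the beam still empty, zero the photometer by pressing its yellow spring pedal down to the stop for a moment and letting it come back up. Then take the amber cell out of the rack, gripping it by its two white frosted faces only (never touch its clear tinted faces, and leave the blue cell in the rack), and hold it upright and still between the two photometer heads without touching them, so that the red beam passes squarely through the middle of both clear faces; finish while holding it there in the gripper.

Things in the scene. Friction and masses are not known exactly. Their poses are not given: they have to be found in the camera images.
- amber_cell_center (a point): centre, 35 mm up, of the amber cell: upright loose glass block 20 (its x) x 30 (its y) x 70 mm (z), 50 g; orange cap (top 6 mm, 2 mm smaller all round). The wide faces at +x and -x, 20 mm apart, are white frosted: grip these. The narrow faces at +y and -y, 30 mm apart, are clear amber: light goes in and out here, fingers must not touch them. Its lowest 12 mm sit in a rack pocket
- blue_cell_center (a point): centre of the blue cell, same shape and size as the amber one but with blue glass and a blue cap; it stays in the rack
- rack: fixed white rack block 50 (its x) x 150 (its y) x 20 mm high, origin at the centre of its underside; two pockets at y = -38 and +38 mm, 12 mm deep with about 1 mm play each side, one cell in each (either way round), each cell's long side along the rack's y
- photometer: fixed photometer: aluminium base 86 (its x) x 250 (its y) x 12 mm, origin at the centre of its underside; a blue lamp head at +y and a grey detector head at -y, each 50 mm wide in x and 110 mm high, with black lens barrels (28 mm diameter); 96 mm free between the barrels' ends
- beam_mid (a point): middle of the thin red light beam, half-way between the lamp and detector barrels, 90 mm above the work surface; the beam runs level along this point's y axis
- pedal_press (a point): place to press, on top of the yellow pedal plate with black ribbed pad, 70 mm from the hinge; the plate is 92 x 56 x 6 mm, hinged at the +x edge of body pedal_base, its free end toward that body's -x; at rest it rises 0.3 rad toward the free end. Pressing straight down some 17 mm here reaches the stop
- pedal_base: fixed dark steel base of the pedal, 112 (its x) x 74 (its y) x 8 mm, origin at the centre of its underside; the hinge axis is 46 mm toward +x, 20 mm up, along y
- pedal (a joint): pedal angle: 0 up at rest, 0.25 rad fully down at the stop; a spring returns it; needs about 4 N to start and 9 N at the stop, pressed at pedal_press
Not all that is in view belongs to the job. Leave any purple look-alike of the pedal_base alone.

How it is judged:
By the outcome, as a careful person would: the job done as asked, in the order asked, and still so for the second after the job is handed in, while the arm keeps its last pose, push and grip.
It also fails if it takes over 58 s, if anything falls off the work surface, if the arm or the gripper's body presses on something with over 40 N, if the wrist force passes 120 N, or if a joint passes its speed limit or range.

## Working session

There is one attempt and no reset: what is moved stays moved. The work goes in short steps, Python scripts to look and compute and a tool call to move; the robot and the scene stay as the last step left them, time stands still between calls to the robot, and variables do not carry over. Pictures are saved under pics/ and viewed, about 8 in all and at most 12, crops included, and the job is handed in when it is done.

Besides the shell and the picture viewer there is one more tool, called in YAML: its name, and indented under it one key for each argument. drive_tool: Moves the arm, as the interface text tells. Its arguments: {"type":"object","properties":{"steps":{"type":"array","items":{"type":"array","items":{"type":"number"}}},"force":{"type":"number"}},"required":["steps"]}

```bash
mkdir -p pics; ls; python3 - <<'E'
from plant import readout, read_camera, ctrl
import cv2
print(readout.get_state()); print(ctrl.grasp_offset)
for n in ["side","top"]:
    c=read_camera(n); print({k:v for k,v in c.items() if k!="frame"})
    cv2.imwrite(f"pics/{n}0.png",c["frame"][:,:,::-1])
E
```

```text
pics
{'time': 0.0, 'qpos': array([-1.37601815e+00,  2.87175433e-01,  1.57817463e+00, -6.47041203e-06,
        1.27862207e+00, -1.50004462e-01]), 'dq': array([ 0.00049315, -0.00064798, -0.00021215,  0.0002711 , -0.00041437,
        0.00052773]), 'joint_efforts': array([-3.14700328e-04, -4.05981302e+01, -2.92625356e+01, -1.87594892e-04,
        5.82937835e-03,  1.23159968e-06]), 'eef_pos': array([ 0.2280387 , -0.63461055,  0.22994196]), 'tcp_rot': array([-0.69660398, -0.12213776,  0.69664602, -0.12045574]), 'contact_force': array([-0.05949937, -0.38926898,  0.69853224]), 'wrist_torque': array([-0.01197387, -0.02135821,  0.03461403]), 'opening': 1.0011909098774814}
0.0187
{'vertical_fov': 54.98384422458446, 'cx': 312.25970723976536, 'cy': 207.7697565580096, 'eye': array([0.07175526, 0.82720533, 0.59459407]), 'orientation': array([-0.12139442,  0.49783574,  0.83726782, -0.19080243])}
{'vertical_fov': 45.323639242229206, 'cx': 316.1669340205627, 'cy': 205.7782944753426, 'eye': array([0.30803456, 0.00996656, 1.33131444]), 'orientation': array([-0.05257341,  0.05477006,  0.71218759, -0.69787185])}
```

View pics/top0.png

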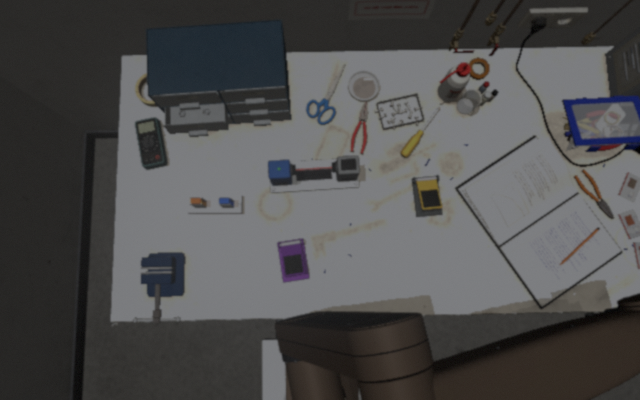

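View pics/side0.png

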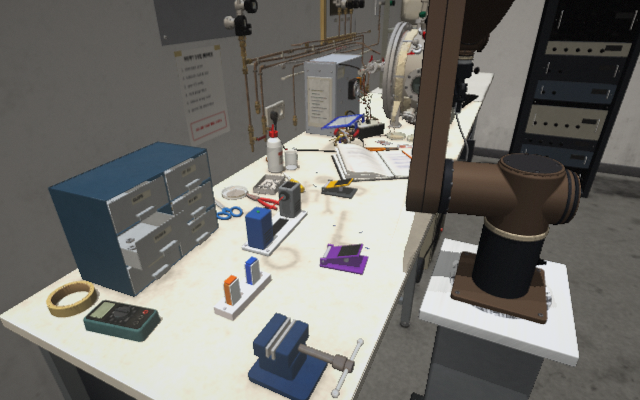

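The top view shows a yellow pedal at (429,195) and its purple look-alike at (293,260). The rack is at (215,205), with the amber cell at (198,202) and the blue cell at (227,202). The photometer is at (315,173), lamp at the left. The pedal that fits is the yellow one. I'll confirm it with enlarged crops.

```bash
cat > h.py <<'E'
import numpy as np, cv2
from scipy.spatial.transform import Rotation as R
from plant import readout, read_camera, ctrl
def K(c):
    f=c["frame"].shape[0]/2/np.tan(np.radians(c["vertical_fov"])/2); return f
def ray(c,u,v):
    f=K(c); d=np.array([(u-c["cx"])/f,-(v-c["cy"])/f,-1.]); return R.from_quat(c["orientation"]).apply(d)
def onz(c,u,v,z):
    d=ray(c,u,v); e=np.array(c["eye"]); return e+d*(z-e[2])/d[2]
def proj(c,p):
    q=R.from_quat(c["orientation"]).inv().apply(np.array(p)-c["eye"]); f=K(c)
    return np.array([c["cx"]-f*q[0]/q[2], c["cy"]+f*q[1]/q[2]])
def tri(c1,p1,c2,p2):
    a,b=ray(c1,*p1),ray(c2,*p2); e1,e2=np.array(c1["eye"]),np.array(c2["eye"])
    s=np.linalg.lstsq(np.c_[a,-b],e2-e1,rcond=None)[0]
    x,y=e1+s[0]*a,e2+s[1]*b; return (x+y)/2,np.linalg.norm(x-y)
def mask(c,lo,hi,roi=None):
    h=cv2.cvtColor(c["frame"],cv2.COLOR_RGB2HSV); m=cv2.inRange(h,np.array(lo),np.array(hi))
    if roi: x0,y0,x1,y1=roi; k=np.zeros_like(m); k[y0:y1,x0:x1]=255; m&=k
    return m
E
python3 - <<'E'
from h import *
t=read_camera("top"); s=read_camera("side")
def cr(c,x,y,w,h,W,H): 
    return cv2.resize(c["frame"][y:y+h,x:x+w],(W,H),interpolation=cv2.INTER_CUBIC)
a=np.vstack([np.hstack([cr(t,400,165,60,60,300,300),cr(s,310,165,60,60,300,300)]),np.hstack([cr(t,180,140,200,100,600,300)])])
a=np.clip(a.astype(float)*1.3,0,255).astype(np.uint8)
cv2.imwrite("pics/crop1.png",a[:,:,::-1])
def rep(name,c,lo,hi,roi):
    m=mask(c,lo,hi,roi); n=cv2.findNonZero(m)
    print(name,None if n is None else (len(n),n[:,0].mean(0).round(1),[np.round(x,1) for x in cv2.minAreaRect(n)]))
rep("yel top",t,(18,100,60),(32,255,255),(405,170,450,220))
rep("yel side",s,(18,100,60),(32,255,255),(315,165,360,200))
rep("amb top",t,(5,100,60),(17,255,255),(185,190,215,215))
rep("amb side",s,(5,100,60),(17,255,255),(215,265,250,310))
rep("blu top",t,(100,100,50),(125,255,255),(210,190,240,215))
rep("blu side",s,(100,100,50),(125,255,255),(240,250,270,290))
rep("rack top",t,(0,0,0),(180,60,255),(183,190,248,218))
for n,p,z in [("yel",(429,195),.03),("amb",(198,202),.07),("blu",(227,202),.07),("photo",(315,173),.012),("purple",(293,260),.03)]: print(n,onz(t,*p,z).round(3))
E
```

```text
yel top (323, array([427.5, 191.5]), [array([428.6, 194.5]), array([30.8, 20.5]), np.float64(79.4)])
yel side (109, array([337., 184.]), [array([339. , 183.1]), array([ 6.8, 27.2]), np.float64(81.9)])
amb top (59, array([196.3, 200.7]), [array([197.5, 200.5]), array([ 5., 13.]), np.float64(90.0)])
amb side (168, array([228.2, 288. ]), [array([228.1, 289.1]), array([11.1, 29.1]), np.float64(10.5)])
blu top (58, array([224.8, 200.6]), [array([225.5, 200.5]), array([ 5., 11.]), np.float64(90.0)])
blu side (134, array([249.1, 268.9]), [array([248.9, 269.9]), array([ 9.6, 26.9]), np.float64(11.3)])
rack top (1662, array([215.4, 203.7]), [array([215. , 203.5]), array([27., 64.]), np.float64(90.0)])
yel [ 0.531 -0.308  0.03 ]
amb [0.518 0.319 0.07 ]
blu [0.516 0.242 0.07 ]
photo [0.603 0.005 0.012]
purple [0.36  0.069 0.03 ]
```

View pics/crop1.png

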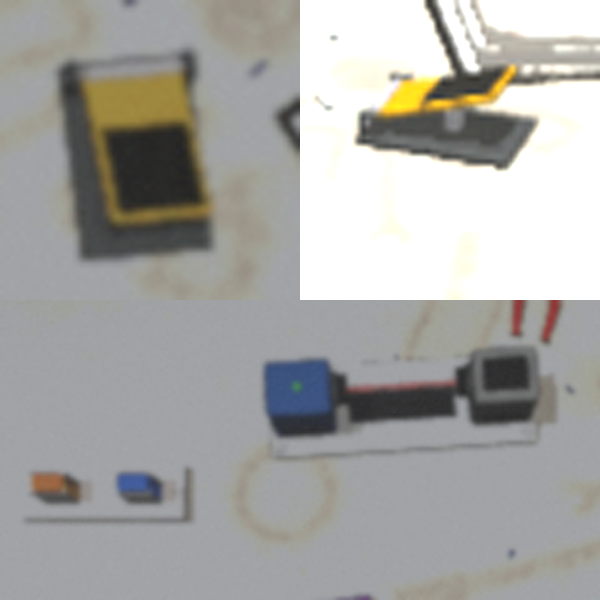

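Crop: the pedal is yellow, with its base corners near (416,217)/(442,215), hinge at the far end and free end toward the robot. The purple one is a decoy. Both cells' caps are long in world y, and the beam runs from crop (345,388) to (457,381).

```bash
cat >> h.py <<'E'
def plan(target=None,ang=None):
    """shift (cm, tool axes, before any turn) and turn (deg) so that tool y makes angle ang (deg) with world x"""
    st=readout.get_state(); r=R.from_quat(st["tcp_rot"]); M=r.as_matrix()
    y=np.degrees(np.arctan2(M[1,1],M[0,1])); print("tcp",st["eef_pos"].round(4),"toolx",M[:,0].round(3),"tooly ang",round(y,2),"t",round(st["time"],2),"F",st["contact_force"].round(1),"op",round(st["opening"],3))
    if target is not None: print("shift cm tool",(M.T@(np.array(target)-st["eef_pos"])*100).round(2))
    if ang is not None: print("turn about tool x (down): ",round(-(((ang-y)+90)%180-90),2))
E
python3 - <<'E'
from h import *
t=read_camera("top")
c=[(416.4,216.6),(442.4,214.6),(438.4,177),(412.6,180)]
P=np.array([onz(t,*p,.008) for p in c]); print(P.round(3), P.mean(0).round(3))
print("sides",np.linalg.norm(P[1]-P[0]),np.linalg.norm(P[3]-P[0]))
d=(P[3]+P[2]-P[0]-P[1])[:2]; print("x-axis ang",np.degrees(np.arctan2(d[1],d[0])))
print("pad",onz(t,430.6,198.6,.044).round(4))
# beam
b=[onz(t,180+u/3,140+(v-300)/3,.09) for u,v in [(345,388),(457,381)]]; d=b[0]-b[1]
print("beam",np.round(b,4),np.mean(b,0).round(4),np.linalg.norm(d),"ang",np.degrees(np.arctan2(d[1],d[0])))
m,n=cv2.minAreaRect,0
print("caps",onz(t,196.3,200.7,.078).round(4),onz(t,224.8,200.6,.078).round(4))
# rack near edge
e=[onz(t,180+u/3,140+(v-300)/3,.0) for u,v in [(25,520),(190,520)]]; d=e[0]-e[1]; print("rack edge",np.round(e,3),np.degrees(np.arctan2(d[1],d[0])))
plan((.49,-.31,.2),0)
E
```

```text
[[ 0.474 -0.275  0.008]
 [ 0.479 -0.348  0.008]
 [ 0.586 -0.343  0.008]
 [ 0.579 -0.27   0.008]] [ 0.529 -0.309  0.008]
sides 0.07291106436850259 0.1042791443830601
x-axis ang 2.7436962202293627
pad [ 0.5186 -0.3084  0.044 ]
beam [[ 0.597   0.0583  0.09  ]
 [ 0.6013 -0.0409  0.09  ]] [0.5992 0.0087 0.09  ] 0.09926392621654177 ang 92.51277172068644
caps [0.5199 0.3214 0.078 ] [0.5187 0.2459 0.078 ]
rack edge [[0.498 0.363 0.   ]
 [0.495 0.208 0.   ]] 88.84208794916258
tcp [ 0.2281 -0.635   0.2307] toolx [-0.     0.001 -1.   ] tooly ang -70.25 t 0.25 F [ 0.  -0.5  1. ] op 1.002
shift cm tool [  3.1  -21.73 -35.63]
turn about tool x (down):  -70.25
```

drive_tool:
  steps:
    - [0.3,-2.2,-3.5,0,0]
    - [0.3,-2.2,-3.5,0,0]
    - [0.3,-2.2,-3.5,0,0]
    - [0.3,-2.2,-3.5,0,0]
    - [0.3,-2.2,-3.5,0,0]
    - [0.3,-2.2,-3.5,0,0]
    - [0.3,-2.2,-3.5,0,0]
    - [0.3,-2.2,-3.5,0,0]
    - [0.3,-2.2,-3.5,0,0]
    - [0.3,-2.2,-3.5,0,0]

```text
time: 1.25
eef_pos: [0.484, -0.3084, 0.2013]
tcp_rot: [0.697, 0.121, -0.697, 0.121]
contact_force: [0.3, -0.8, -0.7]
opening: -0.001
```

drive_tool:
  steps:
    - [0,0,0,-8.5,0]
    - [0,0,0,-8.5,0]
    - [0,0,0,-8.5,0]
    - [0,0,0,-8.5,0]
    - [0,0,0,-8.5,0]
    - [0,0,0,-8.5,0]
    - [0,0,0,-8.5,0]
    - [0,0,0,-8.5,0]
    - [0,0,0,0,0]
    - [0,0,0,0,0]

```text
time: 2.25
eef_pos: [0.4832, -0.3098, 0.2013]
tcp_rot: [0.51, 0.489, -0.51, 0.489]
contact_force: [0.1, 0.2, -0.0]
opening: -0.003
```

```bash
python3 - <<'E'
from h import *
plan((.513,-.309,.07),2.7)
w=read_camera("wrist"); print(w["eye"],w["cx"],w["cy"],w["vertical_fov"])
print("tcp px",proj(w,readout.get_state()["eef_pos"]),"press px",proj(w,(.513,-.309,.044)))
cv2.imwrite("pics/w1.png",w["frame"][:,:,::-1])
E
```

```text
tcp [ 0.4832 -0.3098  0.2013] toolx [-0.  0. -1.] tooly ang -2.42 t 2.25 F [ 0.1  0.2 -0. ] op -0.003
shift cm tool [13.13  2.98 -0.21]
turn about tool x (down):  -5.12
[ 0.48537614 -0.24176401  0.3445621 ] 320.9150667334698 197.9655360840217 62.63559574869393
tcp px [322.15732281 255.75674454] press px [353.27732454 180.32059356]
```

View pics/w1.png

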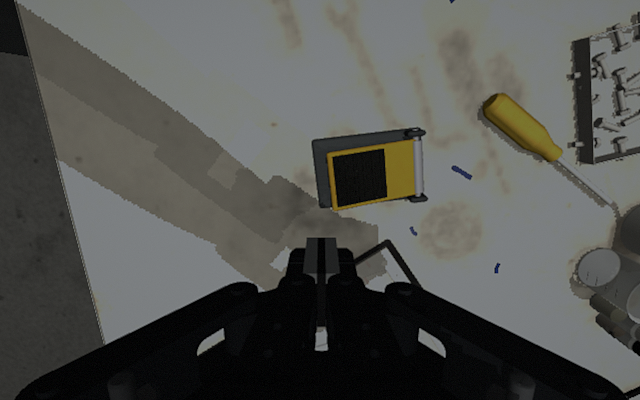

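The wrist view shows the pad centred at (360,178), against a predicted (353,180), and the hinge rod at (418,165). That agrees to about 2 mm. I'll press there.

drive_tool:
  steps:
    - [3.5,0.8,0,0,0]
    - [3.5,0.8,0,0,0]
    - [3.5,0.8,0,0,0]
    - [3.3,0.8,0,0,0]
    - [0,0,0,0,0]
    - [0,0,0,0,0]
    - [1.0,0,0,0,0]
    - [0.5,0,0,0,0]
    - [0.3,0,0,0,0]
    - [0,0,0,0,0]

```text
time: 3.3
eef_pos: [0.515, -0.3112, 0.0454]
tcp_rot: [0.51, 0.49, -0.51, 0.49]
contact_force: [-0.8, 0.0, 0.4]
opening: -0.002
```

drive_tool:
  steps:
    - [0.5,0,0,0,0]
    - [0.5,0,0,0,0]
    - [0.3,0,0,0,0]
    - [0.2,0,0,0,0]
    - [0,0,0,0,0]
    - [0,0,0,0,0]

```text
time: 3.9
eef_pos: [0.5149, -0.312, 0.0315]
tcp_rot: [-0.509, -0.49, 0.51, -0.49]
contact_force: [-4.6, 0.5, 7.6]
opening: -0.001
```

drive_tool:
  steps:
    - [0.2,0,0,0,0]
    - [0.2,0,0,0,0]
    - [0,0,0,0,0]
    - [0,0,0,0,0]

```text
time: 4.3
eef_pos: [0.5149, -0.3121, 0.0278]
tcp_rot: [-0.509, -0.49, 0.51, -0.49]
contact_force: [-5.0, -0.5, 8.1]
opening: -0.003
```

drive_tool:
  steps:
    - [0.2,0,0,0,0]
    - [0.1,0,0,0,0]
    - [0,0,0,0,0]
    - [0,0,0,0,0]

```text
time: 4.7
eef_pos: [0.515, -0.3122, 0.0262]
tcp_rot: [-0.509, -0.491, 0.51, -0.49]
contact_force: [-7.0, 2.3, 15.2]
opening: 0.004
```

The force jumped to 15 N and the tip lagged the command, so this is the stop. I'll press slightly more, hold, and release.

drive_tool:
  steps:
    - [0.1,0,0,0,0]
    - [0,0,0,0,0]
    - [0,0,0,0,0]
    - [0,0,0,0,0]

```text
time: 5.1
eef_pos: [0.515, -0.3123, 0.0261]
tcp_rot: [-0.509, -0.491, 0.51, -0.49]
contact_force: [-9.7, 2.9, 18.9]
opening: 0.004
```

drive_tool:
  steps:
    - [-0.5,0,0,0,0]
    - [-0.8,0,0,0,0]
    - [-1.5,0,0,0,0]
    - [-3,0,0,0,0]
    - [-4,0,0,0,0]
    - [-4,0,0,0,0]
    - [-4,0,0,0,0]
    - [-2,0,0,0,0]
    - [0,0,0,0,0]

```text
time: 6.0
eef_pos: [0.5166, -0.3124, 0.225]
tcp_rot: [0.51, 0.487, -0.509, 0.493]
contact_force: [1.3, -0.4, -0.1]
opening: -0.003
```

```bash
python3 - <<'E'
from h import *
for n,roi in (("top",(405,170,450,220)),("side",(315,165,360,200))):
    c=read_camera(n); k=cv2.findNonZero(mask(c,(18,100,60),(32,255,255),roi)); print(n,len(k),k[:,0].mean(0).round(1))
plan((.40,.31,.23),0)
E
```

```text
top 191 [423.2 188. ]
side 110 [337.1 184. ]
tcp [ 0.5147 -0.3108  0.2195] toolx [-0.001  0.001 -1.   ] tooly ang -2.24 t 6.1 F [ 0.2  0.3 -0.2] op -0.003
shift cm tool [ -0.99 -13.9  -61.58]
turn about tool x (down):  -2.24
```

The side view shows the pedal plate back at its rest pixels (337.1,184.0). I'll go over the rack.

drive_tool:
  steps:
    - [0,0,0,-2.2,0.7]
    - [-0.1,0,-4.6,0,0.7]
    - [-0.1,0,-4.6,0,0.7]
    - [-0.1,0,-4.6,0,0.7]
    - [-0.1,0,-4.6,0,0.7]
    - [-0.1,0,-4.6,0,0.7]
    - [-0.1,0,-4.6,0,0.7]
    - [-0.1,0,-4.6,0,0.7]
    - [-0.1,0,-4.6,0,0.7]
    - [-0.1,0,-4.6,0,0.7]

```text
time: 7.1
eef_pos: [0.5136, 0.1047, 0.2262]
tcp_rot: [-0.499, -0.501, 0.502, -0.498]
contact_force: [0.5, -0.1, 0.0]
opening: 0.7
```

drive_tool:
  steps:
    - [0,0,-4.6,0,0.7]
    - [0,0,-4.6,0,0.7]
    - [0,0,-4.6,0,0.7]
    - [0,0,-4.6,0,0.7]
    - [0,0,-4.6,0,0.7]
    - [0,0,-4,0,0.7]
    - [0,0,0,0,0.7]
    - [0,0,0,0,0.7]

```text
time: 7.9
eef_pos: [0.5142, 0.3729, 0.2258]
tcp_rot: [-0.498, -0.501, 0.502, -0.5]
contact_force: [0.6, 0.0, -0.3]
opening: 0.697
```

```bash
python3 - <<'E'
from h import *
plan((.52,.321,.10),0)
w=read_camera("wrist"); s=read_camera("side")
print("cap px",proj(w,(.52,.321,.078)),proj(w,(.519,.246,.078)))
m=mask(w,(5,120,60),(18,255,255)); cs=sorted(cv2.findContours(m,0,1)[0],key=cv2.contourArea)[-3:]
for c in cs: print(cv2.contourArea(c),[np.round(q,1) for q in cv2.minAreaRect(c)])
cv2.imwrite("pics/w2.png",np.clip(w["frame"][:,:,::-1]*1.5,0,255))
E
```

```text
tcp [0.5142 0.3729 0.2258] toolx [-0.005 -0.003 -1.   ] tooly ang 0.06 t 7.9 F [ 0.6  0.  -0.3] op 0.697
shift cm tool [12.6   0.64  5.15]
turn about tool x (down):  0.06
cap px [328.16292569 237.49720631] [326.57947888 306.41689993]
188.5 [array([329.5, 208. ]), array([16., 13.]), np.float64(90.0)]
367.0 [array([329.5, 232. ]), array([26., 15.]), np.float64(90.0)][ WARN:0@3.601] global loadsave.cpp:1063 imwrite_ Unsupported depth image for selected encoder is fallbacked to CV_8U.
```

View pics/w2.png

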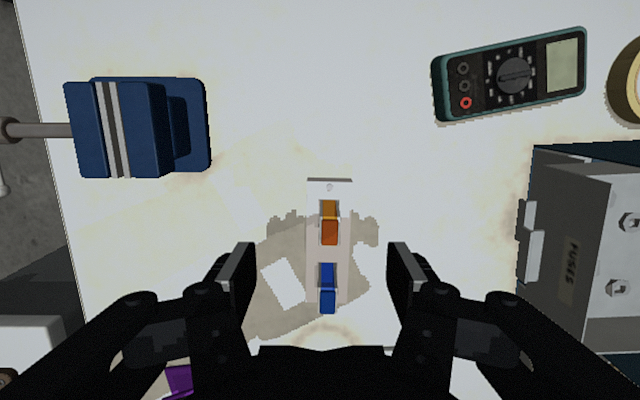

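Wrist view: image up is +y. The amber cap is centred at about (330,232) and the blue cap at about (328,301), with the rack between the fingers. I'll refine the cap positions and yaw.

```bash
python3 - <<'E'
from h import *
w=read_camera("wrist"); s=read_camera("side")
I=np.clip(w["frame"][170:330,260:400].astype(float)*1.6,0,255).astype(np.uint8)
cv2.imwrite("pics/w2c.png",cv2.resize(I,None,fx=5,fy=5,interpolation=cv2.INTER_CUBIC)[:600,:,::-1])
J=np.clip(s["frame"][235:325,205:285].astype(float)*1.0,0,255).astype(np.uint8)
P={}
for n,c,lo,hi,roi in (("a",w,(5,190,40),(13,255,255),(300,190,360,250)),("b",w,(100,100,40),(125,255,255),(300,255,360,320))):
    k=cv2.findNonZero(mask(c,lo,hi,roi))[:,0]; print(n,k.min(0),k.max(0),k.mean(0))
for v in (217.5,245.5): print(v,onz(w,329.5,v,.078).round(4))
E
```

```text
a [321 218] [336 242] [328.24675325 229.88831169]
b [319 261] [333 311] [326.06140351 287.25      ]
217.5 [0.5222 0.3395 0.078 ]
245.5 [0.5223 0.3111 0.078 ]
```

View pics/w2c.png

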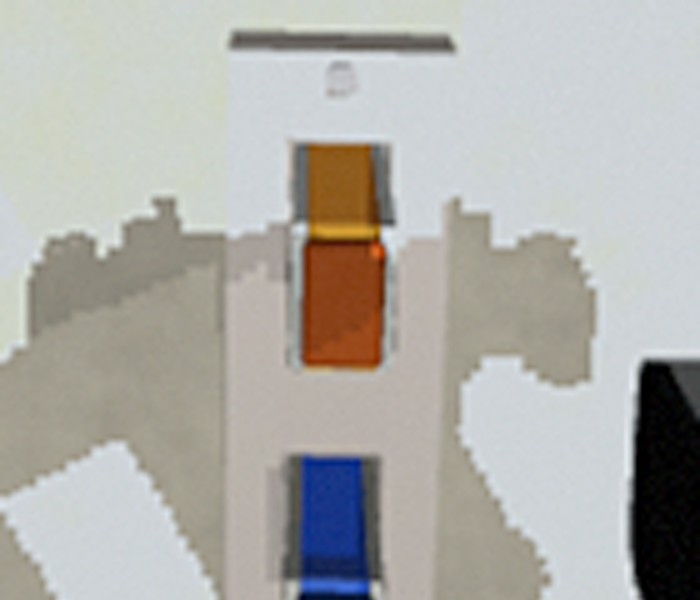

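```bash
python3 - <<'E'
from h import *
w=read_camera("wrist")
f=lambda u,v,z: onz(w,260+u/5-.4,170+v/5-.4,z)
L=[(f(229,50,.02)+f(452,50,.02))/2,(f(222,590,.02)+f(437,590,.02))/2]
d=L[0]-L[1]; print("rack mid",np.round(L,4),"width",f(452,50,.02)-f(229,50,.02),f(437,590,.02)-f(222,590,.02),"ang of rack x",np.degrees(np.arctan2(d[1],d[0]))-90)
for n,q in (("cap c",(343.5,303.5)),("cap l",(302,303)),("cap r",(384,303)),("far",(343,241)),("near",(343,367))): print(n,f(*q,.078).round(4))
plan((.521,.32,.032))
E
```

```text
rack mid [[0.5223 0.3629 0.02  ]
 [0.5203 0.2303 0.02  ]] width [ 4.87547605e-02 -5.96641869e-05  0.00000000e+00] [ 5.16485425e-02 -4.58653022e-05  0.00000000e+00] ang of rack x -0.906701151142542
cap c [0.522  0.3262 0.078 ]
cap l [0.5141 0.3263 0.078 ]
cap r [0.5297 0.3263 0.078 ]
far [0.5218 0.3388 0.078 ]
near [0.5219 0.3131 0.078 ]
tcp [0.5159 0.3715 0.2288] toolx [-0.001 -0.001 -1.   ] tooly ang -0.14 t 8.15 F [-0.6 -0.6  0.1] op 0.702
shift cm tool [19.69  0.54  5.14]
```

The cap measures 15.7 x 25.7 mm (expected 16 x 26), centred at (0.522, 0.326), which matches the rack end minus 37 mm. I'll move over it and descend.

drive_tool:
  steps:
    - [0,0.3,2.3,0.4,0.7]
    - [0,0.3,2.2,0.4,0.7]
    - [3,0,0,0,0.7]
    - [3,0,0,0,0.7]
    - [3,0,0,0,0.7]
    - [1,0,0,0,0.7]
    - [0,0,0,0,0.7]
    - [0,0,0,0,0.7]

```text
time: 8.95
eef_pos: [0.5225, 0.3278, 0.1309]
tcp_rot: [0.505, 0.496, -0.503, 0.496]
contact_force: [-0.3, -0.4, 0.5]
opening: 0.701
```

```bash
python3 - <<'E'
from h import *
for i in range(3): plan((.522,.326,.033),-.9); w=read_camera("wrist")
cv2.imwrite("pics/w3.png",np.clip(w["frame"][100:400,160:480,::-1].astype(float)*1.5,0,255).astype(np.uint8))
E
```

```text
tcp [0.5225 0.3278 0.1309] toolx [ 0.002  0.001 -1.   ] tooly ang -0.88 t 8.95 F [-0.3 -0.4  0.5] op 0.701
shift cm tool [ 9.79 -0.07  0.19]
turn about tool x (down):  0.02
tcp [0.5229 0.3282 0.1316] toolx [ 0.003  0.001 -1.   ] tooly ang -0.86 t 9.0 F [-0.5 -0.4  0.3] op 0.7
shift cm tool [ 9.85 -0.12  0.23]
turn about tool x (down):  0.04
tcp [0.5229 0.3283 0.1317] toolx [ 0.004  0.002 -1.   ] tooly ang -0.85 t 9.05 F [-0.3 -0.8 -0.1] op 0.702
shift cm tool [ 9.87 -0.13  0.25]
turn about tool x (down):  0.05
```

View pics/w3.png

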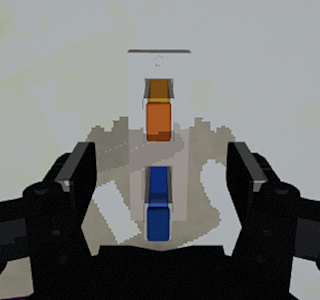

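The cap at crop (158,122) is centred between the fingers (95…228), and the blue cell is clear. I'll descend and grip gently.

drive_tool:
  steps:
    - [3,-0.1,0.2,0,0.7]
    - [3,0,0,0,0.7]
    - [2.5,0,0,0,0.7]
    - [1.3,0,0,0,0.7]
    - [0,0,0,0,0.7]
    - [0,0,0,0,0.7]
    - [0,0,0,0,0.7]

```text
time: 9.8
eef_pos: [0.522, 0.3265, 0.0335]
tcp_rot: [0.505, 0.496, -0.502, 0.497]
contact_force: [-0.9, 0.1, 0.2]
opening: 0.7
```

drive_tool:
  steps:
    - [0,0,0,0,0.45]
    - [0,0,0,0,0.35]
    - [0,0,0,0,0.2]
    - [0,0,0,0,0.1]
    - [0,0,0,0,0]
    - [0,0,0,0,0]
    - [0,0,0,0,0]
    - [0,0,0,0,0]
  force: 30

```text
time: 10.6
eef_pos: [0.5209, 0.3261, 0.0321]
tcp_rot: [0.504, 0.496, -0.503, 0.496]
contact_force: [-1.0, -0.9, 6.0]
opening: 0.23
```

Opening 0.23 is about 19.6 mm, so the cell is gripped on its frosted faces. Lift.

drive_tool:
  steps:
    - [-0.5,0,0,0,0]
    - [-1,0,0,0,0]
    - [-1.5,0,0,0,0]
    - [-2,0,0,0,0]
    - [-2,0,0,0,0]
    - [-2,0,0,0,0]
    - [-1,0,0,0,0]
    - [0,0,0,0,0]
    - [0,0,0,0,0]

```text
time: 11.5
eef_pos: [0.52, 0.3257, 0.131]
tcp_rot: [-0.503, -0.496, 0.504, -0.496]
contact_force: [-0.6, 0.4, -1.0]
opening: 0.233
```

```bash
python3 - <<'E'
from h import *
s=read_camera("side"); w=read_camera("wrist"); t=read_camera("top")
plan((.48,.009,.13),2.6)
e=readout.get_state()["eef_pos"]
print("cell pts side",[proj(s,e+np.array([0,0,d])).round(1) for d in(.046,.011,-.024)])
a=cv2.resize(s["frame"][170:320,180:330],(450,450),interpolation=cv2.INTER_CUBIC); 
b=cv2.resize(t["frame"][150:200,260:370],(330*1,150),interpolation=cv2.INTER_CUBIC); b=np.clip(b*1.6,0,255).astype(np.uint8)
b=np.vstack([b,np.clip(w["frame"][100:400,160:480].astype(float)*1.6,0,255).astype(np.uint8)[:,:330][:300] if 0 else np.clip(cv2.resize(w["frame"][100:400,160:480],(330,300)).astype(float)*1.6,0,255).astype(np.uint8)])
cv2.imwrite("pics/lift.png",np.hstack([a,b])[:,:,::-1])
E
```

```text
tcp [0.5196 0.3255 0.1298] toolx [-0.003 -0.001 -1.   ] tooly ang -0.85 t 11.65 F [ 0.2 -0.3 -0.7] op 0.231
shift cm tool [ 2.00e-02 -3.49e+00  3.17e+01]
turn about tool x (down):  -3.45
cell pts side [array([224.7, 239.2]), array([226.7, 253.6]), array([228.7, 267.4])]
```

View pics/lift.png

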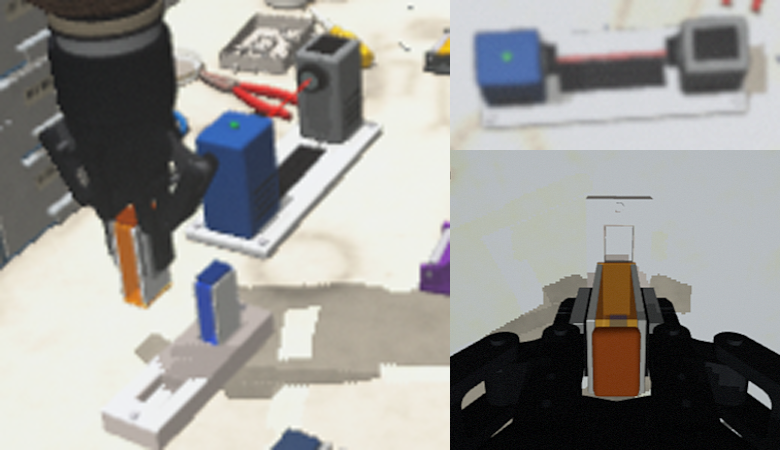

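The cell is lifted upright and gripped on its white faces, and the blue cell stays in the rack. I'll carry it in front of the photometer, with the camera centred on the beam.

drive_tool:
  steps:
    - [0,-1.3,0,-1.2,0]
    - [0,-1.3,0,-1.2,0]
    - [0,-1.4,0,-1.0,0]
    - [0,0,3.5,0,0]
    - [0,0,4.5,0,0]
    - [0,-0.2,4.5,0,0]
    - [0,-0.2,4.5,0,0]
    - [0,-0.2,4.5,0,0]
    - [0,-0.2,4.5,0,0]
    - [0,-0.2,4.5,0,0]

```text
time: 12.65
eef_pos: [0.4828, 0.0194, 0.1314]
tcp_rot: [0.488, 0.511, -0.488, 0.511]
contact_force: [0.6, -1.3, -0.3]
opening: 0.232
```

drive_tool:
  steps:
    - [0,-0.2,4,0,0]
    - [0,-0.2,2.5,0,0]
    - [0,-0.2,1.5,0,0]
    - [0,0,0,0,0]
    - [0,0,0,0,0]
    - [0,0,0,0,0]

```text
time: 13.25
eef_pos: [0.4813, -0.0586, 0.1312]
tcp_rot: [0.488, 0.512, -0.488, 0.511]
contact_force: [-0.5, 0.3, -0.7]
opening: 0.227
```

```bash
python3 - <<'E'
from h import *
plan((.48,-.06,.13),2.5)
w=read_camera("wrist"); print(w["eye"])
print("pred barrel ends",proj(w,(.597,.0567,.09)),proj(w,(.601,-.0393,.09)))
a=np.clip(w["frame"].astype(float)*1.6,0,255).astype(np.uint8)
cv2.imwrite("pics/w4.png",cv2.resize(a[50:350,320:640],None,fx=2,fy=2,interpolation=cv2.INTER_CUBIC)[:,:,::-1])
m=mask(w,(0,120,60),(6,255,255))|mask(w,(172,120,60),(180,255,255)); m[:,:400]=0
k=cv2.findNonZero(m)
if k is not None: print(len(k),k[:,0].min(0),k[:,0].max(0))
E
```

```text
tcp [ 0.4813 -0.0586  0.1312] toolx [-0.  0. -1.] tooly ang 2.64 t 13.25 F [-0.5  0.3 -0.7] op 0.227
shift cm tool [ 0.12 -0.14  0.14]
turn about tool x (down):  0.14
[0.47754651 0.00945081 0.27453034]
pred barrel ends [560.20496003  22.11769363] [527.5007903  203.70014793]
1734 [527  18] [624 293]
```

View pics/w4.png

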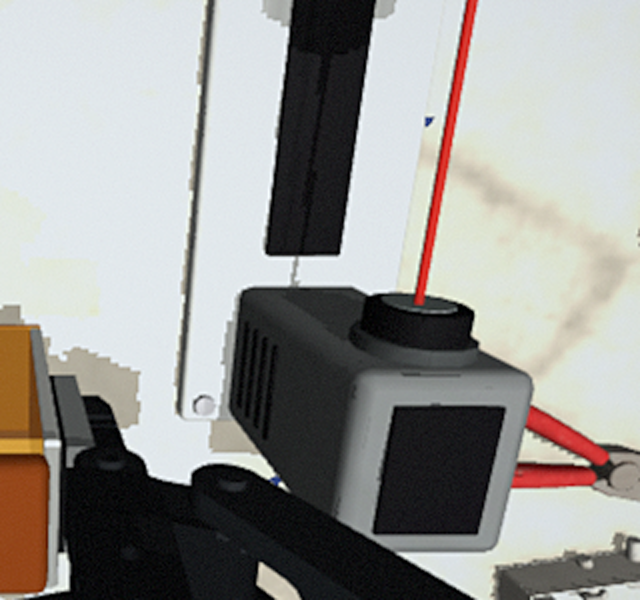

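The beam ends at the detector lens at crop (420,302), i.e. full-frame (530,201), against a predicted (527.5,203.7). That agrees within 2 mm. I'll fit the line.

```bash
python3 - <<'E'
from h import *
def red(c,roi): return mask(c,(0,110,40),(7,255,255),roi)|mask(c,(170,110,40),(180,255,255),roi)
w=read_camera("wrist"); m=red(w,(515,0,580,204)); 
rows=[(np.nonzero(m[r])[0].mean(),r) for r in range(204) if m[r].any()]
rows=np.array(rows); print(rows[0],rows[-1],len(rows))
p=np.polyfit(rows[:,1],rows[:,0],1); print("resid",np.abs(np.polyval(p,rows[:,1])-rows[:,0]).max())
A,B=[onz(w,np.polyval(p,v),v,.09) for v in (rows[0,1]-.5,rows[-1,1]+.5)]
d=A-B; print("wrist",A.round(4),B.round(4),((A+B)/2).round(4),"len",np.linalg.norm(d).round(4),"ang",np.degrees(np.arctan2(d[1],d[0])).round(2))
t=read_camera("top"); m=red(t,(290,160,345,180)); cols=[(c,np.average(np.nonzero(m[:,c])[0])) for c in range(640) if m[:,c].any()]; cols=np.array(cols)
print(cols[0],cols[-1]); q=np.polyfit(cols[:,0],cols[:,1],1)
A,B=[onz(t,u,np.polyval(q,u),.09) for u in (cols[0,0]-.5,cols[-1,0]+.5)]; d=A-B
print("top",A.round(4),B.round(4),((A+B)/2).round(4),"len",np.linalg.norm(d).round(4),"ang",np.degrees(np.arctan2(d[1],d[0])).round(2))
E
```

```text
[561.5  18. ] [529. 202.] 185
resid 0.5571983624579389
wrist [0.5971 0.0589 0.09  ] [ 0.6015 -0.0385  0.09  ] [0.5993 0.0102 0.09  ] len 0.0975 ang 92.58Traceback (most recent call last):
  File "<stdin>", line 10, in <module>
IndexError: index 0 is out of bounds for axis 0 with size 0
```

Beam mid is (0.599, 0.010, 0.09) at 92.6°, and the two views agree within 1.5 mm. The span is 97.5 mm (expected 96). I'll move to its y, lower, then slide in along x.

drive_tool:
  steps:
    - [0,0,-2,0,0]
    - [0,0,-3,0,0]
    - [0,0,-1.3,0,0]
    - [1,0,0,0,0]
    - [2,0,0,0,0]
    - [1.5,0,0,0,0]
    - [0.6,0,0,0,0]
    - [0,0,0,0,0]
    - [0,0,0,0,0]
    - [0,0,0,0,0]

```text
time: 14.4
eef_pos: [0.4797, 0.0028, 0.0812]
tcp_rot: [0.489, 0.51, -0.488, 0.512]
contact_force: [0.1, 0.7, 0.3]
opening: 0.226
```

```bash
python3 - <<'E'
from h import *
for i in range(2): plan((.5993,.0095,.0795),2.6); w=read_camera("wrist")
e=readout.get_state()["eef_pos"]
# held cell cap in wrist view
k=cv2.findNonZero(mask(w,(4,190,30),(13,255,255),(280,200,360,400)))[:,0]; print("cap px",k.min(0),k.max(0), "pred corners",[proj(w,e+np.array([a,b,.0455])).round(1) for a,b in((-.008,-.013),(.008,.013))])
s=read_camera("side")
k=cv2.findNonZero(mask(s,(5,130,60),(17,255,255),(200,150,360,290))); print("amber side", len(k),k[:,0].min(0),k[:,0].max(0))
print("pred side",[proj(s,e+np.array([0,b,d])).round(1) for b,d in((.015,.0455),(.015,-.0245),(-.015,.0455))])
cv2.imwrite("pics/w5.png",np.hstack([cv2.resize(np.clip(w["frame"][180:400,240:400].astype(float)*1.6,0,255).astype(np.uint8),(400,550)),cv2.resize(s["frame"][150:290,200:300],(393,550),interpolation=cv2.INTER_CUBIC)])[:,:,::-1])
E
```

```text
tcp [0.4797 0.0028 0.0812] toolx [ 0.002 -0.    -1.   ] tooly ang 2.55 t 14.4 F [0.1 0.7 0.3] op 0.226
shift cm tool [ 0.19 11.98 -0.14]
turn about tool x (down):  -0.05
tcp [0.4796 0.0029 0.0812] toolx [ 0.002 -0.    -1.   ] tooly ang 2.55 t 14.45 F [0.6 0.1 0.1] op 0.23
shift cm tool [ 0.19 11.98 -0.13]
turn about tool x (down):  -0.05
cap px [298 235] [344 345] pred corners [array([298.1, 344.8]), array([348.4, 280.5])]
amber side 111 [266 160] [315 223]
pred side [array([310.9, 200.8]), array([311.3, 223.5]), array([315.8, 196.2])]
```

View pics/w5.png

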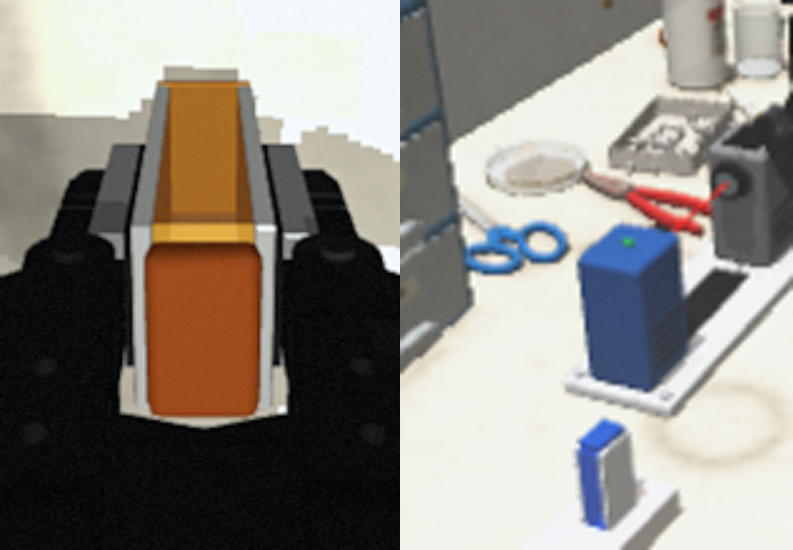

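The held cell is upright. The cap spans rows 277–346, so its centre is within 1 px of the prediction, and the side view puts its bottom at row 223 (predicted 223.5). I'll slide in.

drive_tool:
  steps:
    - [0.2,1,-0.1,0,0]
    - [0,2,0,0,0]
    - [0,2.5,0,0,0]
    - [0,2.5,0,0,0]
    - [0,2,0,0,0]
    - [0,1.4,0,0,0]
    - [0,0.6,0,0,0]
    - [0,0,0,0,0]
    - [0,0,0,0,0]
    - [0,0,0,0,0]

```text
time: 15.55
eef_pos: [0.598, 0.0096, 0.0781]
tcp_rot: [0.489, 0.511, -0.489, 0.511]
contact_force: [-0.7, 0.5, 0.1]
opening: 0.233
```

```bash
python3 - <<'E'
from h import *
for i in range(3): plan((.5993,.0098,.0795),2.6); w=read_camera("wrist")
e=readout.get_state()["eef_pos"]
print(w["eye"],"beam mid px if cell absent",proj(w,(.5993,.0102,.09)), "lamp end",proj(w,(.5971,.0582,.09)))
def red(c,roi): return mask(c,(0,150,90),(5,255,255),roi)|mask(c,(173,150,90),(180,255,255),roi)
a=np.clip(w["frame"].astype(float)*1.6,0,255).astype(np.uint8)
cv2.imwrite("pics/w6.png",cv2.resize(a[100:400,200:440],None,fx=2,fy=2,interpolation=cv2.INTER_CUBIC)[:,:,::-1])
E
```

```text
tcp [0.598  0.0096 0.0781] toolx [-0.001  0.    -1.   ] tooly ang 2.56 t 15.55 F [-0.7  0.5  0.1] op 0.233
shift cm tool [-0.14  0.13 -0.01]
turn about tool x (down):  -0.04
tcp [0.598  0.0096 0.0782] toolx [-0.001  0.    -1.   ] tooly ang 2.55 t 15.6 F [ 0.2  0.3 -1.4] op 0.229
shift cm tool [-0.13  0.13 -0.02]
turn about tool x (down):  -0.05
tcp [0.5981 0.0096 0.0783] toolx [-0.  0. -1.] tooly ang 2.55 t 15.65 F [ 0.8 -0.2 -0.6] op 0.23
shift cm tool [-0.12  0.12 -0.02]
turn about tool x (down):  -0.05
[0.59448687 0.07765324 0.22158   ] beam mid px if cell absent [324.77814722 266.1894415 ] lamp end [325.11821615 157.5134061 ]
```

View pics/w6.png

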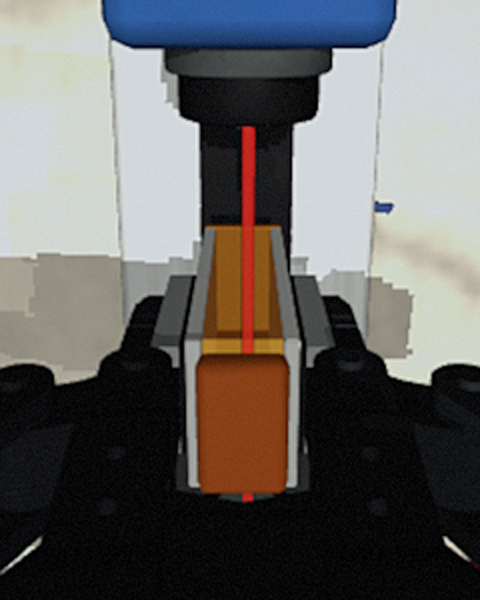

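The beam (crop column 248) passes through the clear faces. The cell centre is at column 243–244, about 1 mm to the -x side, matching the computed correction. I'll trim by 1 mm.

drive_tool:
  steps:
    - [-0.1,0.1,0,0,0]
    - [0,0,0,0,0]
    - [0,0,0,0,0]
    - [0,0,0,0,0]
    - [0,0,0,0,0]
    - [0,0,0,0,0]

```text
time: 16.3
eef_pos: [0.5997, 0.0096, 0.0793]
tcp_rot: [0.489, 0.511, -0.489, 0.511]
contact_force: [0.1, -0.1, 0.1]
opening: 0.226
```

```bash
python3 - <<'E'
from h import *
plan((.5993,.0098,.0795),2.6); w=read_camera("wrist"); s=read_camera("side")
a=np.clip(w["frame"].astype(float)*1.6,0,255).astype(np.uint8)
def cols(m): 
    return {r:(np.nonzero(m[r])[0].mean().round(1)) for r in (170,180,200,240,265) if m[r].any()}
print("beam",cols(mask(w,(0,180,90),(4,255,255),(300,150,345,275))|mask(w,(174,150,90),(180,255,255),(300,150,345,275))))
m=mask(w,(5,180,30),(12,255,255),(280,285,370,345)); print("cap",[ (r,np.nonzero(m[r])[0].min(),np.nonzero(m[r])[0].max()) for r in (295,315,335)])
k=cv2.findNonZero(mask(s,(5,130,60),(17,255,255),(240,160,310,260))); print(None if k is None else (len(k),k[:,0].min(0),k[:,0].max(0)))
st=readout.get_state(); print(np.abs(st["dq"]).max(), st["time"])
cv2.imwrite("pics/w7.png",np.hstack([cv2.resize(a[150:350,240:400],(400,500),interpolation=cv2.INTER_CUBIC),cv2.resize(s["frame"][130:270,220:330],(393,500),interpolation=cv2.INTER_CUBIC)])[:,:,::-1])
E
```

```text
tcp [0.5997 0.0096 0.0793] toolx [-0.  0. -1.] tooly ang 2.55 t 16.3 F [ 0.1 -0.1  0.1] op 0.226
shift cm tool [-0.02 -0.04 -0.02]
turn about tool x (down):  -0.05
beam {170: np.float64(319.5), 180: np.float64(319.5), 200: np.float64(319.5), 240: np.float64(320.0), 265: np.float64(320.0)}
cap [(295, np.int64(298), np.int64(343)), (315, np.int64(299), np.int64(343)), (335, np.int64(299), np.int64(342))]
(99, array([270, 191], dtype=int32), array([275, 216], dtype=int32))
0.0007251344149725111 16.4
```

View pics/w7.png

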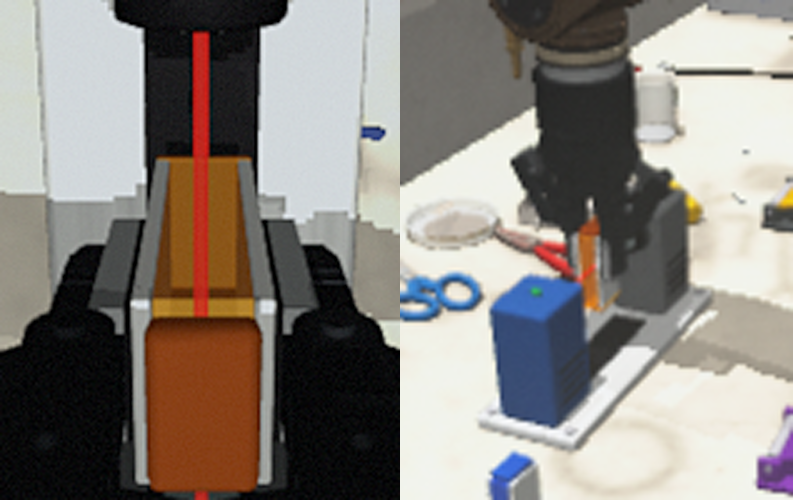

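The beam at column 319.8 now runs parallel to and within about 1 px of the cell centre at column 320.8. I'll do one height check, then hand in.

```bash
python3 - <<'E'
from h import *
from plant import sign_off
s=read_camera("side"); c=np.array([.5993,.010,.09])
print([proj(s,c+np.array(d)).round(1) for d in((-.01,.015,-.035),(-.01,.015,.029),(.01,.015,.029),(.01,.015,-.035))],"measured rows 191-216")
print(sign_off())
E
```

```text
[array([275.6, 216.9]), array([274.2, 196.7]), array([268. , 195.4]), array([269.6, 215.4])] measured rows 191-216
the job is handed in; nothing more can be done
None
```

The job is handed in at about 16.5 s (limit 58 s), with the amber cell held in the beam; sign-off gave no verdict.

- **Zeroing:** I pressed the yellow pedal with the beam empty. At the stop the force rose to about 19 N and the tip stopped moving. After release, the side view showed the plate back at its rest pixels.
- **Grasp:** I gripped the amber cell by its two frosted faces at 30 N, opening about 19.6 mm. The blue cell stayed in the rack and the purple look-alike was not touched.
- **Final hold:** The cell is upright and still between the heads.
    - **Sideways:** In the wrist view the beam runs parallel to the cell and about 0.3 mm from its centreline.
    - **Angle:** Yaw is within 0.1° of the measured beam direction.
    - **Height:** The side view puts the cell's bottom within 1 pixel (about 3 mm) of where it should be. The finger position puts the cell's centre within about 1 mm of beam height.
    - **Contact:** The wrist force was about zero.

One measurement was slightly off: the gap between the barrels came out at 97.5 mm instead of 96 mm, within the camera calibration. A second automatic beam fit from the top camera failed because it found no red pixels. I relied on the first top-view estimate, which agreed with the wrist view to 1.5 mm.

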